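# Switch off the stirrer station that was left on

## Task

One of the four identical station keys of the magnetic stirrer has been left latched down (on). Work along the row from your left to your right and tap each key lightly with the fingertips to feel which one it is, without latching or releasing any; after the fourth tap, press the latched key right down and let it spring up, so that all four keys stand fully up. Leave the glassware, the bottle and the cup standing where they are.

Things in the scene. Friction and masses are not known exactly. Their poses are not given: they have to be found in the camera images.
- stirrer: Four-place magnetic stirrer, fixed: white housing 240 deep (x) by 430 wide (y) by 60 mm high, flat top. Origin: centre of its underside; x points away from the robot (yaw within 0.25 rad), y to the robot's left. White station plates (80 mm across, 3 mm high) at x = +45, y = +-47.5 and +-142.5 mm; before each, nearer the robot, one of four identical grey keys (row at x = -85 mm, 95 mm apart).
- place_1 (a point): The first (leftmost) of the four key places, as seen from the robot, on the stirrer's flat top (60 mm above the bench): the point of the top under the centre of the key that sits there. The line from place_1 to place_4 is the key row, left to right.
- place_2 (a point): The second of the four key places, as seen from the robot, on the stirrer's flat top (60 mm above the bench): the point of the top under the centre of the key that sits there. The line from place_1 to place_4 is the key row, left to right.
- place_3 (a point): The third of the four key places, as seen from the robot, on the stirrer's flat top (60 mm above the bench): the point of the top under the centre of the key that sits there. The line from place_1 to place_4 is the key row, left to right.
- place_4 (a point): The fourth (rightmost) of the four key places, as seen from the robot, on the stirrer's flat top (60 mm above the bench): the point of the top under the centre of the key that sits there. The line from place_1 to place_4 is the key row, left to right.
- switch_a: Latching switch A: black bezel 34 x 44 mm, 2 mm high, round one grey key. Origin: on the stirrer's top under the key's centre; z up. Which switch sits in which place varies. An up key begins to sink at 3 N, takes 5 N at 3 mm, 6 to 7 N at 4 to 5 mm, then snaps through and latches beyond about 5.8 mm. A latched key yields only above about 5 N and reaches the stop at 7 N (fast pushes take 1 or 2 N more).
- key_a (a joint): How far the key of switch A is down, in m: 0 fully up (its top 14 mm above the stirrer's top), about 0.005 latched (top 9 mm above), 0.009 at the bottom stop (top 5 mm above). Push-push latch: an up key pushed deeper than about 5.8 mm and let go stays latched; the latched key pushed to 8 mm or more and let go springs fully up; pushed less, it stays latched.
- key_a_top (a point): Centre of the flat top of key A (26 x 36 mm, the longer side along the row); moves with the key.
- switch_b: Latching switch B: black bezel 34 x 44 mm, 2 mm high, round one grey key. Origin: on the stirrer's top under the key's centre; z up. Which switch sits in which place varies. An up key begins to sink at 3 N, takes 5 N at 3 mm, 6 to 7 N at 4 to 5 mm, then snaps through and latches beyond about 5.8 mm. A latched key yields only above about 5 N and reaches the stop at 7 N (fast pushes take 1 or 2 N more).
- key_b (a joint): How far the key of switch B is down, in m: 0 fully up (its top 14 mm above the stirrer's top), about 0.005 latched (top 9 mm above), 0.009 at the bottom stop (top 5 mm above). Push-push latch: an up key pushed deeper than about 5.8 mm and let go stays latched; the latched key pushed to 8 mm or more and let go springs fully up; pushed less, it stays latched.
- key_b_top (a point): Centre of the flat top of key B (26 x 36 mm, the longer side along the row); moves with the key.
- switch_c: Latching switch C: black bezel 34 x 44 mm, 2 mm high, round one grey key. Origin: on the stirrer's top under the key's centre; z up. Which switch sits in which place varies. An up key begins to sink at 3 N, takes 5 N at 3 mm, 6 to 7 N at 4 to 5 mm, then snaps through and latches beyond about 5.8 mm. A latched key yields only above about 5 N and reaches the stop at 7 N (fast pushes take 1 or 2 N more).
- key_c (a joint): How far the key of switch C is down, in m: 0 fully up (its top 14 mm above the stirrer's top), about 0.005 latched (top 9 mm above), 0.009 at the bottom stop (top 5 mm above). Push-push latch: an up key pushed deeper than about 5.8 mm and let go stays latched; the latched key pushed to 8 mm or more and let go springs fully up; pushed less, it stays latched.
- key_c_top (a point): Centre of the flat top of key C (26 x 36 mm, the longer side along the row); moves with the key.
- switch_d: Latching switch D: black bezel 34 x 44 mm, 2 mm high, round one grey key. Origin: on the stirrer's top under the key's centre; z up. Which switch sits in which place varies. An up key begins to sink at 3 N, takes 5 N at 3 mm, 6 to 7 N at 4 to 5 mm, then snaps through and latches beyond about 5.8 mm. A latched key yields only above about 5 N and reaches the stop at 7 N (fast pushes take 1 or 2 N more).
- key_d (a joint): How far the key of switch D is down, in m: 0 fully up (its top 14 mm above the stirrer's top), about 0.005 latched (top 9 mm above), 0.009 at the bottom stop (top 5 mm above). Push-push latch: an up key pushed deeper than about 5.8 mm and let go stays latched; the latched key pushed to 8 mm or more and let go springs fully up; pushed less, it stays latched.
- key_d_top (a point): Centre of the flat top of key D (26 x 36 mm, the longer side along the row); moves with the key.
- beaker: Glass beaker, 60 mm across, 80 mm high, loose on the second or the fourth station plate. Origin: centre of its underside. To be left alone.
- flask: Stoppered conical glass flask, 64 mm across its foot, 108 mm high, loose on the other of these two station plates. Origin: centre of its underside. To be left alone.
- bottle: Amber reagent bottle with blue cap, 70 mm across, 135 mm high, loose on the bench to one side of the stirrer. Origin: centre of its underside. To be left alone.
- cup: Clear plastic cup, 68 mm across, 90 mm high, loose on the bench on the other side of the stirrer. Origin: centre of its underside. To be left alone.

How it is judged:
By the outcome, as a careful person would: the job done as asked, in the order asked, and still so for the second after the job is handed in, with the robot touching nothing.
It also fails if it takes over 45 s, if anything falls off the work surface, if the arm or the gripper's body presses on something with over 40 N, if the wrist force passes 120 N, or if a joint passes its speed limit or range.

## Robot

A 7-joint arm with a two-finger parallel gripper is mounted at the origin on the work surface. World frame = base frame: x ahead of the robot, y to its left, z up, the work surface at z = 0. Lengths are in m, angles in degrees, forces in N, time in s.
With the tool pointing down it reaches from about 0.4 to 0.9 m from the base axis. Payload 5.6 kg.
Tool frame: the origin (TCP) lies on the mounting face of the last link; the fingertips stand 190 mm ahead of it and the grasp point (between the pads) lies 171 mm ahead of it; z points along the fingers, x is the direction in which the jaws open and shut, and the axes are right-handed (so a half turn about z gives the same grasp; the last joint's range is limited). The gripper opens to 92 mm and grips with 3 to 60 N. Pads are 20 mm wide; open, the fingers measure 128 mm over their backs; the gripper's body (75 mm by 189 mm) begins 69 mm behind the grasp point.
Start: joints at [72.135, 26.786, -0.665, 91.828, 0.344, 61.387, -3.226], TCP at [0.173, -0.627, 0.405] pointing down, gripper open.
Joint ranges: [-144.91, 144.91], [-17.63, 115.5], [-89.93, 88.59], [15.96, 139.68], [-74.01, 254.01], [8.47, 105.57], [-167.45, 167.45]. Speed limits (degrees/s): [147.25, 147.25, 180, 180, 180, 180, 180].

## Interface

Orientations are given as [roll, pitch, yaw] about the fixed x, y, z axes, in that order (R = Rz(yaw) Ry(pitch) Rx(roll)).
In Python, from plant import read_state, get_image, camera_params, sign_off gives the robot as it stands.
- The arm moves only by the tool carry_out, never from a script. Its argument "commands" is a list of rows, each an object of numbers: "x", "y", "z": the shift along the tool's x, y, z scaled (see below); "wx", "wy", "wz": the turn, a rotation vector about the tool's x, y, z scaled (see below); "jaw": the closure, from 0 (fully open) to 1 (shut). In form: [{"x": .., "y": .., "z": .., "wx": .., "wy": .., "wz": .., "jaw": ..}, ...]. A call has 1 to 12 rows; each row shifts and turns the commanded pose from where the row before left it, along the tool's axes as they then stand; what a row does not reach is not made up. The controller multiplies each number of a shift by 0.25 m and each number of a turn by 120 degrees. A row lasts 1/8 s, in which the tool goes at most 62.5 mm and 10.7 degrees, less where a joint would pass 70% of its speed; a pose out of reach is approached as far as the arm can. A call with a number of a shift or a turn outside -1 to 1 is refused whole. A call with a gripper value outside its range is refused whole. The fingers move at their own pace and stop on an object; "force" is the grip in N (left out, the last holds). Time passes only in rows, so rows that do not move let the fingers close. It gives the time, the measured TCP pose, the force and the opening at its end, in the units of the state.
- read_state(): the state, without advancing time (a new reading comes with each control period).
- get_image(name): name is "side" or "top"; returns the picture (420x560x3 uint8, blue, green, red); there is no depth.
- camera_params(name): a dict with "fx", "fy", "cx", "cy" (pixels), "D" ([k1, k2, p1, p2, k3] as OpenCV has them; the pictures are not rectified), "pose" (4x4, takes a point from camera to world coordinates). Camera axes: x right, y up, looking along -z (the intrinsics and any distortion apply to the point x, -y, -z); pixel columns grow to the right and rows downward; lengths in m; the calibration is good to about 2 mm. A picture is of the moment at which its call begins. camera_params takes no time and is no camera call.
- sign_off(): hands the job in, once; it reports no verdict.
The state is a dict: "t": time; "joint_positions": joint angles; "joint_velocities": joint speeds; "joint_efforts": joint torques, N m; "ee_pos": TCP position; "orientation": TCP orientation; "ft_force": force on the tool from outside, world axes, zero at the start; "ft_torque": the same for the moment, N m; "grip_width": finger opening in m.
Only numpy, scipy, OpenCV 4.12 (cv2) and the standard library are available. Lean on these libraries where they do the work, as an engineer would, in place of code of your own. Each camera call takes 0.05 s, during which the arm holds its last target.

## Working session

There is one attempt and no reset: what is moved stays moved. The work goes in short steps, Python scripts to look and compute and a tool call to move; the robot and the scene stay as the last step left them, time stands still between calls to the robot, and variables do not carry over. Pictures are saved under pics/ and viewed, and the job is handed in when it is done.

Besides the shell and the picture viewer there is one more tool, called after "Request:" by a JSON object that holds its "fn" and its "kwargs", one argument or row to a line. carry_out: Moves the arm, as the interface text tells. Shifts and turns lie within -1 to 1; 1 stands for 0.25 m of shift or 120 degrees of turn. Its arguments: {"type":"object","properties":{"commands":{"type":"array"},"force":{"type":"number"}},"required":["commands"]}

```bash
mkdir -p pics
python3 - <<'E'
from plant import *
import cv2
s=read_state();print(s)
for n in("side","top"):
    cv2.imwrite(f"pics/{n}0.png",get_image(n));print(n,camera_params(n))
E
```

```text
{'t': 0.0, 'joint_positions': array([72.13654944, 26.83461728, -0.66358501, 91.88128596,  0.34355362,
       61.3865595 , -3.22467651]), 'joint_velocities': array([-0.01619779, -0.02637256,  0.02987386, -0.07458346,  0.00908122,
       -0.00341471, -0.07135789]), 'joint_efforts': array([ 1.26135283e-04, -5.20570958e+01, -1.26220906e-02, -2.43748891e+01,
       -5.66700927e-02,  1.71989982e-02,  1.15260063e-04]), 'ee_pos': array([ 0.17248481, -0.62643241,  0.40375307]), 'orientation': array([ 1.79992592e+02,  1.00227912e-01, -7.46040456e+01]), 'ft_force': array([-0.77287284, -0.01773088, -0.44205093]), 'ft_torque': array([ 0.01508603, -0.01213551, -0.01228538]), 'grip_width': 0.09190283357389017}
side {'fx': 382.6985758615057, 'fy': 382.6985758615057, 'cx': 286.06037191081367, 'cy': 205.78499279878778, 'D': array([0.01495941, 0.        , 0.        , 0.        , 0.        ]), 'pose': array([[ 0.98625134,  0.1248126 , -0.10830566,  0.53271917],
       [-0.16475176,  0.69167612, -0.70316499, -0.63779103],
       [-0.01285141,  0.71134096,  0.70272959,  0.74084876],
       [ 0.        ,  0.        ,  0.        ,  1.        ]])}
top {'fx': 384.3765937760288, 'fy': 384.3765937760288, 'cx': 275.4755054811531, 'cy': 208.6352281738804, 'D': array([0.01089186, 0.        , 0.        , 0.        , 0.        ]), 'pose': array([[ 0.0024894 ,  0.9904996 , -0.13749306,  0.48039878],
       [-0.99961405,  0.00626906,  0.02706364,  0.01974528],
       [ 0.02766848,  0.13737262,  0.99013293,  1.0214922 ],
       [ 0.        ,  0.        ,  0.        ,  1.        ]])}
```

View pics/side0.png

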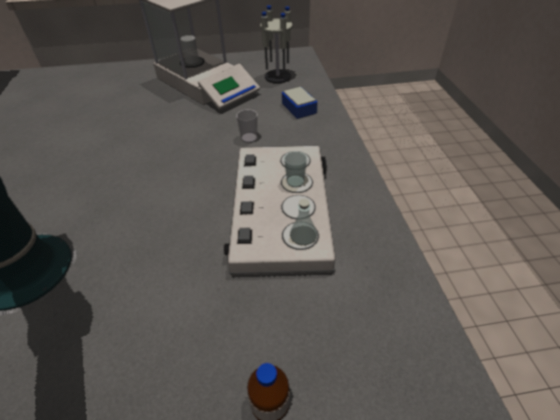

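View pics/top0.png

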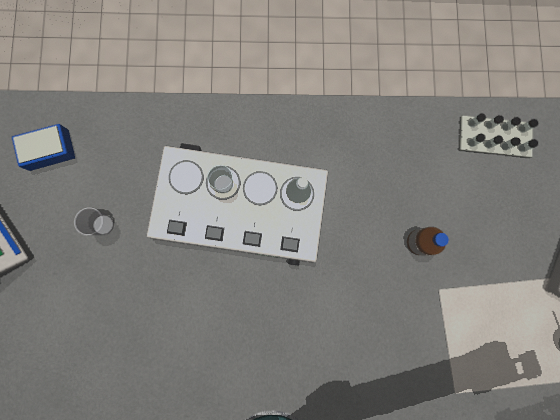

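The top view shows the stirrer at about (237,205), with dark keys at about (177,228), (214,233), (252,239) and (290,244). The beaker is on plate 2 and the flask on plate 4. The cup is at the left and the bottle at the right. Next I'll measure the keys precisely.

```bash
cat > h.py <<'E'
import numpy as np,cv2
from plant import *
def back(n,px,z):
    c=camera_params(n);K=np.array([[c['fx'],0,c['cx']],[0,c['fy'],c['cy']],[0,0,1.]])
    u=cv2.undistortPoints(np.array(px,float).reshape(-1,1,2),K,c['D'])[:,0]
    d=np.c_[u[:,0],-u[:,1],-np.ones(len(u))]@c['pose'][:3,:3].T
    o=c['pose'][:3,3];return o+d*((z-o[2])/d[:,2])[:,None]
def fit(P,Q):
    pm,qm=P.mean(0),Q.mean(0);a=P-pm;b=Q-qm
    th=np.arctan2((a[:,0]*b[:,1]-a[:,1]*b[:,0]).sum(),(a*b).sum())
    R=np.array([[np.cos(th),-np.sin(th)],[np.sin(th),np.cos(th)]]);return R,qm-R@pm,th
E
python3 - <<'E'
from h import *
keys=np.array([[-.085,y] for y in(.1425,.0475,-.0475,-.1425)])
for n,roi,exp in(("top",(150,210,320,262),[(177,228),(214,233),(252,239),(290,244)]),("side",(232,148,266,250),[(250,160),(249,183),(247,208),(245,236)])):
    im=cv2.imread(f"pics/{n}0.png");g=cv2.cvtColor(im,6)
    m=(g<115).astype(np.uint8)
    pts=[]
    for e in exp:
        w=13 if n=="top" else 10
        x0,y0=e[0]-w,e[1]-w
        k,l,s,c=cv2.connectedComponentsWithStats(m[y0:y0+2*w+1,x0:x0+2*w+1])
        i=1+np.argmax(s[1:,4]);pts.append(c[i]+[x0,y0]);print(n,s[i],pts[-1])
    Q=back(n,pts,.064 if n=="top" else .068)[:,:2]
    R,t,th=fit(keys,Q)
    print(Q.round(4),np.linalg.norm(np.diff(Q,axis=0),axis=1));print("yaw",np.degrees(th),t,(keys@R.T+t).round(4))
# housing top corners in top view
im=cv2.imread("pics/top0.png")
cv2.imwrite("pics/topz.png",cv2.resize(im[140:270,140:340],None,fx=4,fy=4,interpolation=cv2.INTER_CUBIC))
im=cv2.imread("pics/side0.png")
cv2.imwrite("pics/sidez.png",cv2.resize(im[140:280,220:345],None,fx=4.2,fy=4.2,interpolation=cv2.INTER_CUBIC))
E
```

```text
top [  3   5  20  16 223] [176.41255605 227.23318386]
top [  4   5  19  16 122] [214.82786885 233.09016393]
top [  4   5  19  16 114] [252.05263158 238.39473684]
top [  3   5  20  16 116] [289.30172414 243.97413793]
[[ 0.5652  0.2392]
 [ 0.5511  0.144 ]
 [ 0.5383  0.0516]
 [ 0.5249 -0.041 ]] [0.09620039 0.09328966 0.09361859]
yaw -8.167842076107215 [0.62903316 0.08636445] [[ 0.5651  0.2395]
 [ 0.5516  0.1455]
 [ 0.5381  0.0514]
 [ 0.5246 -0.0426]]
side [  4   5  12  12 127] [249.65354331 160.50393701]
side [  3   3  13  13 155] [248.21290323 182.31612903]
side [  3   3  14  14 174] [246.47701149 207.87356322]
side [  2   2  15  16 224] [244.36160714 235.78571429]
[[ 0.5646  0.2348]
 [ 0.5516  0.1414]
 [ 0.5381  0.0457]
 [ 0.5248 -0.0451]] [0.09425961 0.0967022  0.09174386]
yaw -8.09024719592906 [0.62892917 0.08225185] [[ 0.5648  0.2353]
 [ 0.5515  0.1412]
 [ 0.5381  0.0472]
 [ 0.5247 -0.0469]]
```

View pics/topz.png

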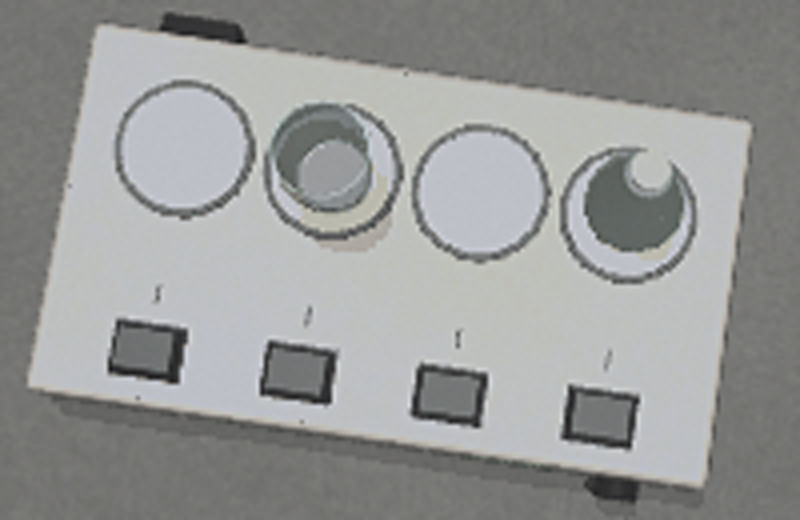

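View pics/sidez.png

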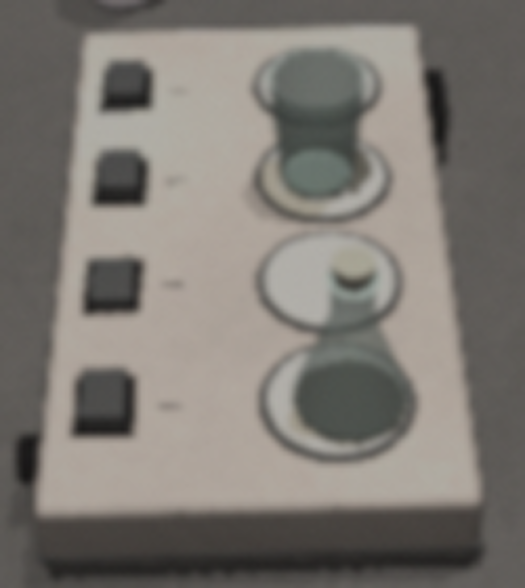

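Run:
```python
from h import *
c=np.array([(98,25),(750,121),(705,487),(30,387)])/4.+[140,140]-.375
Q=back("top",c,.06)[:,:2]
P=np.array([[.12,.215],[.12,-.215],[-.12,-.215],[-.12,.215]])
R,t,th=fit(P,Q);print(t,np.degrees(th),(P@R.T+t-Q).round(4))
c=np.array([(85,35),(417,27),(481,503),(38,515)])/4.2+[220,140]-.38
Q=back("side",c,.06)[:,:2]
P=np.array([[-.12,.215],[.12,.215],[.12,-.215],[-.12,-.215]])
R,t,th=fit(P,Q);print(t,np.degrees(th),(P@R.T+t-Q).round(4))
```

```text
[0.62862713 0.08594064] -8.047670382433422 [[ 0.0032  0.0029]
 [ 0.002  -0.0046]
 [-0.0025 -0.0028]
 [-0.0027  0.0045]]
[0.62925641 0.08447758] -8.158055753941618 [[-0.0011  0.0032]
 [ 0.0019  0.0028]
 [ 0.003  -0.0036]
 [-0.0038 -0.0025]]
```

Request:
{"fn": "carry_out", "kwargs": {
  "commands": [
    {"wz":0.065,"jaw":1},
    {"wz":0.065,"jaw":1},
    {"wz":0.066,"jaw":1},
    {"jaw":1}
  ]
}}

```text
invalid input at $.commands[0]: expected keys x, y, z, wx, wy, wz, jaw
```

Request:
{"fn": "carry_out", "kwargs": {
  "commands": [
    {"x":0,"y":0,"z":0,"wx":0,"wy":0,"wz":0.065,"jaw":1},
    {"x":0,"y":0,"z":0,"wx":0,"wy":0,"wz":0.065,"jaw":1},
    {"x":0,"y":0,"z":0,"wx":0,"wy":0,"wz":0.066,"jaw":1}
  ]
}}

```text
t: 0.48
ee_pos: [0.1725, -0.6265, 0.4041]
orientation: [180.0, 0.1, -98.4]
ft_force: [-0.1, 0.7, 0.0]
grip_width: 0.0641
```

```bash
cat >> h.py <<'E'
K={1:(.5649,.2381),2:(.5515,.1441),3:(.5381,.0500),4:(.5248,-.0440)}
def st():
    s=read_state();print("t",round(s['t'],3),"p",s['ee_pos'].round(4),"tip",round(s['ee_pos'][2]-.19,4),"o",s['orientation'].round(2),"F",s['ft_force'].round(2),"T",s['ft_torque'].round(3),"g",round(s['grip_width'],4));return s
def rel(p,s=None):
    from scipy.spatial.transform import Rotation as Ro
    s=s or st();R=Ro.from_euler('xyz',s['orientation'],degrees=True)
    print("tool shift/0.25:",(R.inv().apply(np.array(p)-s['ee_pos'])/.25).round(3))
E
python3 - <<'E'
from h import *
s=st();rel((.5,-.3,.39),s);rel((*K[1],.39),s)
E
```

```text
t 0.475 p [ 0.1725 -0.6265  0.4041] tip 0.2141 o [ 1.7997e+02  5.0000e-02 -9.8380e+01] F [-0.1   0.66  0.01] T [ 0.036  0.022 -0.016] g 0.0641
tool shift/0.25: [-1.483 -1.105  0.057]
tool shift/0.25: [-3.65  -1.048  0.059]
```

Request:
{"fn": "carry_out", "kwargs": {
  "commands": [
    {"x":-0.1,"y":-0.09,"z":0,"wx":0,"wy":0,"wz":0,"jaw":1},
    {"x":-0.148,"y":-0.11,"z":0,"wx":0,"wy":0,"wz":0,"jaw":1},
    {"x":-0.148,"y":-0.11,"z":0,"wx":0,"wy":0,"wz":0,"jaw":1},
    {"x":-0.148,"y":-0.11,"z":0,"wx":0,"wy":0,"wz":0,"jaw":1},
    {"x":-0.148,"y":-0.11,"z":0,"wx":0,"wy":0,"wz":0,"jaw":1},
    {"x":-0.148,"y":-0.11,"z":0,"wx":0,"wy":0,"wz":0,"jaw":1},
    {"x":-0.148,"y":-0.11,"z":0,"wx":0,"wy":0,"wz":0,"jaw":1},
    {"x":-0.148,"y":-0.11,"z":0,"wx":0,"wy":0,"wz":0,"jaw":1},
    {"x":-0.148,"y":-0.11,"z":0,"wx":0,"wy":0,"wz":0,"jaw":1},
    {"x":-0.199,"y":-0.135,"z":0,"wx":0,"wy":0,"wz":0,"jaw":1},
    {"x":-0.2,"y":0.005,"z":0,"wx":0,"wy":0,"wz":0,"jaw":1},
    {"x":-0.2,"y":0.005,"z":0,"wx":0,"wy":0,"wz":0,"jaw":1}
  ]
}}

```text
t: 1.98
ee_pos: [0.5104, -0.1975, 0.4041]
orientation: [179.9, 0.0, -98.1]
ft_force: [0.7, -0.6, 0.8]
grip_width: 0.0002
```

Request:
{"fn": "carry_out", "kwargs": {
  "commands": [
    {"x":-0.2,"y":0.005,"z":0,"wx":0,"wy":0,"wz":0,"jaw":1},
    {"x":-0.2,"y":0.005,"z":0,"wx":0,"wy":0,"wz":0,"jaw":1},
    {"x":-0.2,"y":0.005,"z":0,"wx":0,"wy":0,"wz":0,"jaw":1},
    {"x":-0.2,"y":0.005,"z":0,"wx":0,"wy":0,"wz":0,"jaw":1},
    {"x":-0.2,"y":0.005,"z":0,"wx":0,"wy":0,"wz":0,"jaw":1},
    {"x":-0.2,"y":0.005,"z":0.0,"wx":0,"wy":0,"wz":0,"jaw":1},
    {"x":-0.2,"y":0.005,"z":0.0,"wx":0,"wy":0,"wz":0,"jaw":1},
    {"x":-0.2,"y":0.005,"z":0,"wx":0,"wy":0,"wz":0,"jaw":1},
    {"x":0,"y":0,"z":0,"wx":0,"wy":0,"wz":0,"jaw":1}
  ]
}}

```text
t: 3.1
ee_pos: [0.5558, 0.2027, 0.4042]
orientation: [179.9, 0.1, -97.7]
ft_force: [-0.9, 0.2, -0.0]
grip_width: 0.0003
```

Run:
```python
from h import *
s=st();rel((*K[1],.29),s);rel((*K[1],.272),s)
```

```text
t 3.1 p [0.5558 0.2027 0.4042] tip 0.2142 o [ 1.7992e+02  1.2000e-01 -9.7710e+01] F [-0.85  0.22 -0.01] T [-0.018  0.009  0.014] g 0.0003
tool shift/0.25: [-0.144 -0.018  0.457]
tool shift/0.25: [-0.144 -0.018  0.529]
```

Request:
{"fn": "carry_out", "kwargs": {
  "commands": [
    {"x":-0.072,"y":-0.009,"z":0.05,"wx":0,"wy":0,"wz":0.003,"jaw":1},
    {"x":-0.072,"y":-0.009,"z":0.1,"wx":0,"wy":0,"wz":0,"jaw":1},
    {"x":0,"y":0,"z":0.12,"wx":0,"wy":0,"wz":0,"jaw":1},
    {"x":0,"y":0,"z":0.12,"wx":0,"wy":0,"wz":0,"jaw":1},
    {"x":0,"y":0,"z":0.08,"wx":0,"wy":0,"wz":0,"jaw":1},
    {"x":0,"y":0,"z":0.027,"wx":0,"wy":0,"wz":0,"jaw":1},
    {"x":0,"y":0,"z":0,"wx":0,"wy":0,"wz":0,"jaw":1},
    {"x":0,"y":0,"z":0,"wx":0,"wy":0,"wz":0,"jaw":1}
  ]
}}

```text
t: 4.1
ee_pos: [0.5668, 0.2332, 0.2815]
orientation: [-179.9, 0.1, -98.5]
ft_force: [-0.0, 0.5, -0.3]
grip_width: 0.0003
```

Run:
```python
from h import *
s=st();rel((*K[1],.264),s)
cv2.imwrite("pics/s1.png",cv2.resize(get_image("side")[100:280,190:345],None,fx=3.3,fy=3.3));cv2.imwrite("pics/t1.png",cv2.resize(get_image("top")[140:300,140:340],None,fx=3.5,fy=3.5))
st()
```

```text
t 4.1 p [0.5668 0.2332 0.2815] tip 0.0915 o [-1.7991e+02  5.0000e-02 -9.8490e+01] F [-0.04  0.52 -0.27] T [ 0.044 -0.012  0.006] g 0.0003
tool shift/0.25: [-0.018  0.011  0.07 ]
t 4.2 p [0.5667 0.2332 0.2815] tip 0.0915 o [-1.7991e+02  5.0000e-02 -9.8480e+01] F [0.66 0.28 0.3 ] T [-0.015  0.046 -0.035] g 0.0003
```

View pics/s1.png

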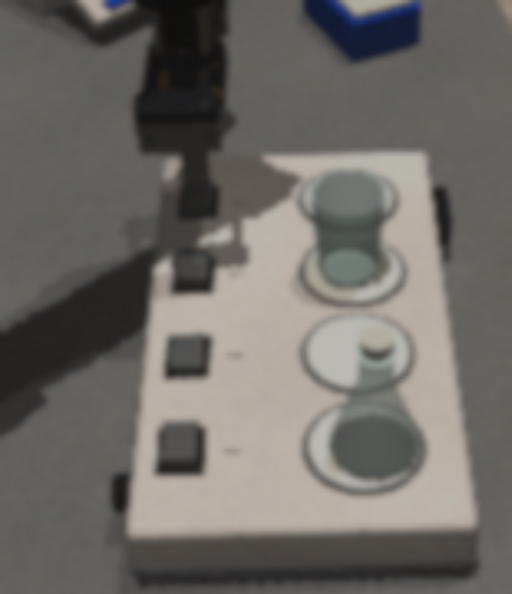

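Request:
{"fn": "carry_out", "kwargs": {
  "commands": [
    {"x":-0.018,"y":0.011,"z":0.03,"wx":0,"wy":0,"wz":0,"jaw":1},
    {"x":0,"y":0,"z":0.026,"wx":0,"wy":0,"wz":0,"jaw":1},
    {"x":0,"y":0,"z":0.006,"wx":0,"wy":0,"wz":0,"jaw":1},
    {"x":0,"y":0,"z":0,"wx":0,"wy":0,"wz":0,"jaw":1}
  ]
}}

```text
t: 4.7
ee_pos: [0.5641, 0.238, 0.2647]
orientation: [180.0, -0.0, -98.5]
ft_force: [-0.4, -0.5, 0.6]
grip_width: 0.0005
```

Run:
```python
from h import *
st()
```

```text
t 4.7 p [0.5641 0.238  0.2647] tip 0.0747 o [ 1.7996e+02 -2.0000e-02 -9.8470e+01] F [-0.38 -0.51  0.56] T [0.053 0.003 0.025] g 0.0005
```

Request:
{"fn": "carry_out", "kwargs": {
  "commands": [
    {"x":0,"y":0,"z":0.004,"wx":0,"wy":0,"wz":0,"jaw":1},
    {"x":0,"y":0,"z":0,"wx":0,"wy":0,"wz":0,"jaw":1}
  ]
}}

```text
t: 4.95
ee_pos: [0.5644, 0.2379, 0.2642]
orientation: [-180.0, 0.0, -98.5]
ft_force: [-1.3, 0.7, 2.5]
grip_width: 0.0005
```

Request:
{"fn": "carry_out", "kwargs": {
  "commands": [
    {"x":0,"y":0,"z":0.004,"wx":0,"wy":0,"wz":0,"jaw":1},
    {"x":0,"y":0,"z":0,"wx":0,"wy":0,"wz":0,"jaw":1}
  ]
}}

```text
t: 5.2
ee_pos: [0.5644, 0.2379, 0.263]
orientation: [-180.0, 0.0, -98.5]
ft_force: [-1.7, -0.1, 3.5]
grip_width: 0.0002
```

Key 1 makes contact at tip height 0.074 and sinks softly at about 3 N, so it is up. On to key 2.

Request:
{"fn": "carry_out", "kwargs": {
  "commands": [
    {"x":0,"y":0,"z":-0.03,"wx":0,"wy":0,"wz":0,"jaw":1},
    {"x":0,"y":0,"z":-0.034,"wx":0,"wy":0,"wz":0,"jaw":1},
    {"x":0.08,"y":0,"z":0,"wx":0,"wy":0,"wz":0,"jaw":1},
    {"x":0.11,"y":0,"z":0,"wx":0,"wy":0,"wz":0,"jaw":1},
    {"x":0.11,"y":0,"z":0,"wx":0,"wy":0,"wz":0,"jaw":1},
    {"x":0.08,"y":0,"z":0,"wx":0,"wy":0,"wz":0,"jaw":1},
    {"x":0,"y":0,"z":0,"wx":0,"wy":0,"wz":0,"jaw":1},
    {"x":0,"y":0,"z":0.02,"wx":0,"wy":0,"wz":0,"jaw":1},
    {"x":0,"y":0,"z":0.02,"wx":0,"wy":0,"wz":0,"jaw":1},
    {"x":0,"y":0,"z":0,"wx":0,"wy":0,"wz":0,"jaw":1},
    {"x":0,"y":0,"z":0,"wx":0,"wy":0,"wz":0,"jaw":1}
  ]
}}

```text
t: 6.58
ee_pos: [0.5503, 0.1445, 0.2687]
orientation: [180.0, 0.0, -98.4]
ft_force: [0.4, 0.0, -0.5]
grip_width: 0.0
```

Run:
```python
from h import *
rel((*K[2],.2655))
```

```text
t 6.575 p [0.5503 0.1445 0.2687] tip 0.0787 o [179.98   0.   -98.43] F [ 0.41  0.04 -0.46] T [ 0.041  0.045 -0.011] g 0.0
tool shift/0.25: [ 0.001 -0.005  0.013]
```

Request:
{"fn": "carry_out", "kwargs": {
  "commands": [
    {"x":0,"y":-0.004,"z":0.008,"wx":0,"wy":0,"wz":0,"jaw":1},
    {"x":0,"y":0,"z":0.008,"wx":0,"wy":0,"wz":0,"jaw":1},
    {"x":0,"y":0,"z":0,"wx":0,"wy":0,"wz":0,"jaw":1},
    {"x":0,"y":0,"z":0.004,"wx":0,"wy":0,"wz":0,"jaw":1},
    {"x":0,"y":0,"z":0,"wx":0,"wy":0,"wz":0,"jaw":1}
  ]
}}

```text
t: 7.2
ee_pos: [0.5513, 0.1438, 0.2642]
orientation: [-180.0, -0.0, -98.5]
ft_force: [-1.9, 0.3, 3.3]
grip_width: 0.0007
```

Request:
{"fn": "carry_out", "kwargs": {
  "commands": [
    {"x":0,"y":0,"z":0.004,"wx":0,"wy":0,"wz":0,"jaw":1},
    {"x":0,"y":0,"z":0,"wx":0,"wy":0,"wz":0,"jaw":1}
  ]
}}

```text
t: 7.45
ee_pos: [0.5513, 0.1438, 0.263]
orientation: [-180.0, -0.0, -98.5]
ft_force: [-0.8, -0.5, 3.8]
grip_width: 0.0004
```

Key 2 is also up: contact at 0.074, 3.8 N at about 1 mm sunk. On to key 3.

Request:
{"fn": "carry_out", "kwargs": {
  "commands": [
    {"x":0,"y":0,"z":-0.03,"wx":0,"wy":0,"wz":0,"jaw":1},
    {"x":0,"y":0,"z":-0.034,"wx":0,"wy":0,"wz":0,"jaw":1},
    {"x":0.08,"y":0,"z":0,"wx":0,"wy":0,"wz":0,"jaw":1},
    {"x":0.11,"y":0,"z":0,"wx":0,"wy":0,"wz":0,"jaw":1},
    {"x":0.11,"y":0,"z":0,"wx":0,"wy":0,"wz":0,"jaw":1},
    {"x":0.08,"y":0,"z":0,"wx":0,"wy":0,"wz":0,"jaw":1},
    {"x":0,"y":0,"z":0,"wx":0,"wy":0,"wz":0,"jaw":1},
    {"x":0,"y":0,"z":0.02,"wx":0,"wy":0,"wz":0,"jaw":1},
    {"x":0,"y":0,"z":0.02,"wx":0,"wy":0,"wz":0,"jaw":1},
    {"x":0,"y":0,"z":0,"wx":0,"wy":0,"wz":0,"jaw":1},
    {"x":0,"y":0,"z":0,"wx":0,"wy":0,"wz":0,"jaw":1}
  ]
}}

```text
t: 8.82
ee_pos: [0.5373, 0.0504, 0.2688]
orientation: [180.0, 0.0, -98.4]
ft_force: [0.0, 0.8, -0.1]
grip_width: 0.0003
```

Run:
```python
from h import *
rel((*K[3],.2655))
```

```text
t 8.825 p [0.5373 0.0504 0.2688] tip 0.0788 o [ 1.7999e+02  1.0000e-02 -9.8430e+01] F [ 0.    0.85 -0.13] T [ 0.043  0.053 -0.009] g 0.0003
tool shift/0.25: [ 0.001 -0.003  0.013]
```

Request:
{"fn": "carry_out", "kwargs": {
  "commands": [
    {"x":0,"y":-0.003,"z":0.008,"wx":0,"wy":0,"wz":0,"jaw":1},
    {"x":0,"y":0,"z":0.008,"wx":0,"wy":0,"wz":0,"jaw":1},
    {"x":0,"y":0,"z":0,"wx":0,"wy":0,"wz":0,"jaw":1},
    {"x":0,"y":0,"z":0.004,"wx":0,"wy":0,"wz":0,"jaw":1},
    {"x":0,"y":0,"z":0,"wx":0,"wy":0,"wz":0,"jaw":1}
  ]
}}

```text
t: 9.45
ee_pos: [0.538, 0.0497, 0.2639]
orientation: [180.0, -0.0, -98.5]
ft_force: [-0.3, 0.8, 0.1]
grip_width: -0.0002
```

Request:
{"fn": "carry_out", "kwargs": {
  "commands": [
    {"x":0,"y":0,"z":0.004,"wx":0,"wy":0,"wz":0,"jaw":1},
    {"x":0,"y":0,"z":0,"wx":0,"wy":0,"wz":0,"jaw":1}
  ]
}}

```text
t: 9.7
ee_pos: [0.538, 0.0497, 0.2629]
orientation: [180.0, -0.0, -98.5]
ft_force: [-0.3, -0.1, -0.1]
grip_width: 0.0004
```

There is no force at tip 0.0729, so key 3 is probably the latched one. I'll go on down gently to touch it.

Request:
{"fn": "carry_out", "kwargs": {
  "commands": [
    {"x":0,"y":0,"z":0.006,"wx":0,"wy":0,"wz":0,"jaw":1},
    {"x":0,"y":0,"z":0.006,"wx":0,"wy":0,"wz":0,"jaw":1},
    {"x":0,"y":0,"z":0,"wx":0,"wy":0,"wz":0,"jaw":1}
  ]
}}

```text
t: 10.07
ee_pos: [0.5379, 0.0497, 0.2597]
orientation: [180.0, -0.0, -98.5]
ft_force: [-0.3, -0.3, -0.3]
grip_width: 0.0005
```

Request:
{"fn": "carry_out", "kwargs": {
  "commands": [
    {"x":0,"y":0,"z":0.003,"wx":0,"wy":0,"wz":0,"jaw":1},
    {"x":0,"y":0,"z":0,"wx":0,"wy":0,"wz":0,"jaw":1}
  ]
}}

```text
t: 10.32
ee_pos: [0.538, 0.0498, 0.2595]
orientation: [-180.0, -0.0, -98.5]
ft_force: [-1.4, 0.8, 4.5]
grip_width: 0.0005
```

Key 3 makes contact at 0.0695 and is stiff (4.5 N with no sinking), so it is the latched one. Now key 4.

Request:
{"fn": "carry_out", "kwargs": {
  "commands": [
    {"x":0,"y":0,"z":-0.04,"wx":0,"wy":0,"wz":0,"jaw":1},
    {"x":0,"y":0,"z":-0.04,"wx":0,"wy":0,"wz":0,"jaw":1},
    {"x":0.08,"y":0,"z":0,"wx":0,"wy":0,"wz":0,"jaw":1},
    {"x":0.11,"y":0,"z":0,"wx":0,"wy":0,"wz":0,"jaw":1},
    {"x":0.11,"y":0,"z":0,"wx":0,"wy":0,"wz":0,"jaw":1},
    {"x":0.08,"y":0,"z":0,"wx":0,"wy":0,"wz":0,"jaw":1},
    {"x":0,"y":0,"z":0,"wx":0,"wy":0,"wz":0,"jaw":1},
    {"x":0,"y":0,"z":0.02,"wx":0,"wy":0,"wz":0,"jaw":1},
    {"x":0,"y":0,"z":0.02,"wx":0,"wy":0,"wz":0,"jaw":1},
    {"x":0,"y":0,"z":0,"wx":0,"wy":0,"wz":0,"jaw":1},
    {"x":0,"y":0,"z":0,"wx":0,"wy":0,"wz":0,"jaw":1}
  ]
}}

```text
t: 11.7
ee_pos: [0.5241, -0.0438, 0.269]
orientation: [180.0, 0.0, -98.4]
ft_force: [0.2, 0.2, -0.3]
grip_width: 0.0003
```

Run:
```python
from h import *
rel((*K[4],.2647))
```

```text
t 11.7 p [ 0.5241 -0.0438  0.269 ] tip 0.079 o [179.99   0.   -98.43] F [ 0.19  0.24 -0.35] T [ 0.039 -0.041 -0.045] g 0.0003
tool shift/0.25: [ 0.    -0.003  0.017]
```

Request:
{"fn": "carry_out", "kwargs": {
  "commands": [
    {"x":0,"y":-0.003,"z":0.008,"wx":0,"wy":0,"wz":0,"jaw":1},
    {"x":0,"y":0,"z":0.009,"wx":0,"wy":0,"wz":0,"jaw":1},
    {"x":0,"y":0,"z":0,"wx":0,"wy":0,"wz":0,"jaw":1},
    {"x":0,"y":0,"z":0.004,"wx":0,"wy":0,"wz":0,"jaw":1},
    {"x":0,"y":0,"z":0,"wx":0,"wy":0,"wz":0,"jaw":1}
  ]
}}

```text
t: 12.32
ee_pos: [0.5248, -0.0443, 0.2641]
orientation: [-180.0, -0.0, -98.5]
ft_force: [-1.0, 0.4, 3.2]
grip_width: 0.0004
```

Request:
{"fn": "carry_out", "kwargs": {
  "commands": [
    {"x":0,"y":0,"z":0.004,"wx":0,"wy":0,"wz":0,"jaw":1},
    {"x":0,"y":0,"z":0,"wx":0,"wy":0,"wz":0,"jaw":1}
  ]
}}

```text
t: 12.58
ee_pos: [0.5248, -0.0443, 0.263]
orientation: [-180.0, -0.0, -98.5]
ft_force: [-0.8, -0.1, 3.2]
grip_width: 0.0002
```

Key 4 is up. Back to key 3 to press it.

Request:
{"fn": "carry_out", "kwargs": {
  "commands": [
    {"x":0,"y":0,"z":-0.03,"wx":0,"wy":0,"wz":0,"jaw":1},
    {"x":0,"y":0,"z":-0.034,"wx":0,"wy":0,"wz":0,"jaw":1},
    {"x":-0.08,"y":0,"z":0,"wx":0,"wy":0,"wz":0,"jaw":1},
    {"x":-0.11,"y":0,"z":0,"wx":0,"wy":0,"wz":0,"jaw":1},
    {"x":-0.11,"y":0,"z":0,"wx":0,"wy":0,"wz":0,"jaw":1},
    {"x":-0.08,"y":0,"z":0,"wx":0,"wy":0,"wz":0,"jaw":1},
    {"x":0,"y":0,"z":0,"wx":0,"wy":0,"wz":0,"jaw":1},
    {"x":0,"y":0,"z":0.03,"wx":0,"wy":0,"wz":0,"jaw":1},
    {"x":0,"y":0,"z":0.03,"wx":0,"wy":0,"wz":0,"jaw":1},
    {"x":0,"y":0,"z":0,"wx":0,"wy":0,"wz":0,"jaw":1},
    {"x":0,"y":0,"z":0,"wx":0,"wy":0,"wz":0,"jaw":1}
  ]
}}

```text
t: 13.95
ee_pos: [0.5388, 0.0492, 0.2637]
orientation: [180.0, -0.0, -98.5]
ft_force: [0.4, -1.1, 0.5]
grip_width: 0.0004
```

Run:
```python
from h import *
rel((*K[3],.2555))
```

```text
t 13.95 p [0.5388 0.0492 0.2637] tip 0.0737 o [ 1.7998e+02 -1.0000e-02 -9.8520e+01] F [ 0.41 -1.09  0.46] T [ 0.024 -0.036 -0.012] g 0.0004
tool shift/0.25: [-0.003  0.003  0.033]
```

Request:
{"fn": "carry_out", "kwargs": {
  "commands": [
    {"x":-0.003,"y":0.003,"z":0.008,"wx":0,"wy":0,"wz":0,"jaw":1},
    {"x":0,"y":0,"z":0.008,"wx":0,"wy":0,"wz":0,"jaw":1},
    {"x":0,"y":0,"z":0.006,"wx":0,"wy":0,"wz":0,"jaw":1},
    {"x":0,"y":0,"z":0.006,"wx":0,"wy":0,"wz":0,"jaw":1},
    {"x":0,"y":0,"z":0.005,"wx":0,"wy":0,"wz":0,"jaw":1},
    {"x":0,"y":0,"z":0,"wx":0,"wy":0,"wz":0,"jaw":1}
  ]
}}

```text
t: 14.7
ee_pos: [0.5382, 0.0506, 0.2561]
orientation: [-180.0, -0.0, -98.5]
ft_force: [-2.1, -0.3, 6.1]
grip_width: 0.0
```

Request:
{"fn": "carry_out", "kwargs": {
  "commands": [
    {"x":0,"y":0,"z":0.003,"wx":0,"wy":0,"wz":0,"jaw":1},
    {"x":0,"y":0,"z":0,"wx":0,"wy":0,"wz":0,"jaw":1}
  ]
}}

```text
t: 14.95
ee_pos: [0.5381, 0.0506, 0.2555]
orientation: [-180.0, -0.0, -98.5]
ft_force: [-1.3, -1.0, 6.8]
grip_width: 0.0002
```

Request:
{"fn": "carry_out", "kwargs": {
  "commands": [
    {"x":0,"y":0,"z":0.003,"wx":0,"wy":0,"wz":0,"jaw":1},
    {"x":0,"y":0,"z":0.003,"wx":0,"wy":0,"wz":0,"jaw":1},
    {"x":0,"y":0,"z":0,"wx":0,"wy":0,"wz":0,"jaw":1}
  ]
}}

```text
t: 15.32
ee_pos: [0.5382, 0.0507, 0.2554]
orientation: [-180.0, -0.0, -98.5]
ft_force: [-6.0, -1.2, 19.5]
grip_width: 0.0001
```

The key is at the bottom stop. Lifting clear and moving aside to look.

Request:
{"fn": "carry_out", "kwargs": {
  "commands": [
    {"x":0,"y":0,"z":-0.02,"wx":0,"wy":0,"wz":0,"jaw":1},
    {"x":0,"y":0,"z":-0.04,"wx":0,"wy":0,"wz":0,"jaw":1},
    {"x":0,"y":0,"z":-0.1,"wx":0,"wy":0,"wz":0,"jaw":1},
    {"x":0,"y":0,"z":-0.15,"wx":0,"wy":0,"wz":0,"jaw":1},
    {"x":0,"y":0,"z":-0.15,"wx":0,"wy":0,"wz":0,"jaw":1},
    {"x":0.1,"y":0,"z":-0.1,"wx":0,"wy":0,"wz":0,"jaw":1},
    {"x":0.2,"y":0,"z":0,"wx":0,"wy":0,"wz":0,"jaw":1},
    {"x":0.2,"y":0,"z":0,"wx":0,"wy":0,"wz":0,"jaw":1},
    {"x":0.2,"y":0,"z":0,"wx":0,"wy":0,"wz":0,"jaw":1},
    {"x":0.2,"y":0,"z":0,"wx":0,"wy":0,"wz":0,"jaw":1},
    {"x":0.2,"y":0.05,"z":0,"wx":0,"wy":0,"wz":0,"jaw":1},
    {"x":0.2,"y":0.1,"z":0,"wx":0,"wy":0,"wz":0,"jaw":1}
  ]
}}

```text
t: 16.82
ee_pos: [0.4526, -0.267, 0.3934]
orientation: [-180.0, 0.0, -98.5]
ft_force: [-0.1, -0.5, 0.4]
grip_width: 0.0004
```

Request:
{"fn": "carry_out", "kwargs": {
  "commands": [
    {"x":0.2,"y":0.1,"z":0,"wx":0,"wy":0,"wz":0,"jaw":1},
    {"x":0.2,"y":0.1,"z":0,"wx":0,"wy":0,"wz":0,"jaw":1},
    {"x":0.2,"y":0.1,"z":0,"wx":0,"wy":0,"wz":0,"jaw":1},
    {"x":0.2,"y":0.1,"z":0,"wx":0,"wy":0,"wz":0,"jaw":1},
    {"x":0.15,"y":0.1,"z":0,"wx":0,"wy":0,"wz":0,"jaw":1},
    {"x":0,"y":0,"z":0,"wx":0,"wy":0,"wz":0,"jaw":1},
    {"x":0,"y":0,"z":0,"wx":0,"wy":0,"wz":0,"jaw":1}
  ]
}}

```text
t: 17.7
ee_pos: [0.2949, -0.4813, 0.3933]
orientation: [-180.0, 0.0, -98.4]
ft_force: [-0.3, 0.6, 0.6]
grip_width: 0.0003
```

Run:
```python
from h import *
st()
for n,(y0,y1,x0,x1),f in(("side",(140,280,220,345),3),("top",(140,270,140,340),2)):
    a=cv2.imread(f"pics/{n}0.png");b=get_image(n);cv2.imwrite(f"pics/{n}2.png",b)
    c=[cv2.resize(i[y0:y1,x0:x1],None,fx=f,fy=f,interpolation=cv2.INTER_CUBIC) for i in(a,b)]
    cv2.imwrite(f"pics/{n}cmp.png",np.hstack(c))
    d=cv2.absdiff(a,b).max(2);
    ex=[(250,160),(249,183),(247,208),(245,236)] if n=="side" else [(177,228),(214,233),(252,239),(290,244)]
    print(n,[int(d[y-13:y+13,x-13:x+13].sum()) for x,y in ex])
```

```text
t 17.7 p [ 0.2949 -0.4813  0.3933] tip 0.2033 o [-1.7999e+02  5.0000e-02 -9.8450e+01] F [-0.26  0.55  0.65] T [0.021 0.007 0.089] g 0.0003
side [1507, 1514, 3315, 1419]
top [2122, 2157, 2383, 2108]
```

View pics/sidecmp.png

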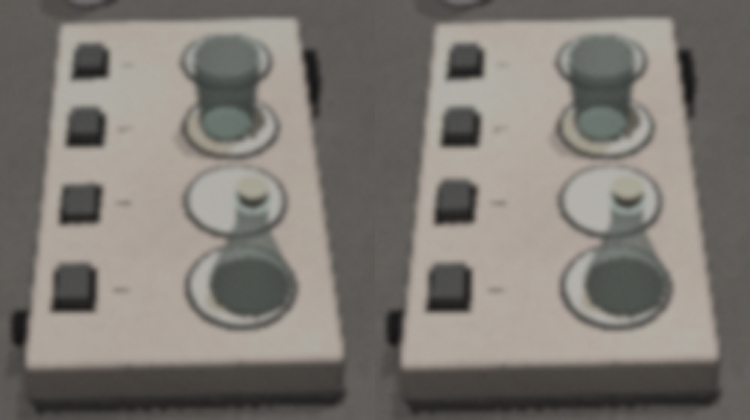

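View pics/topcmp.png

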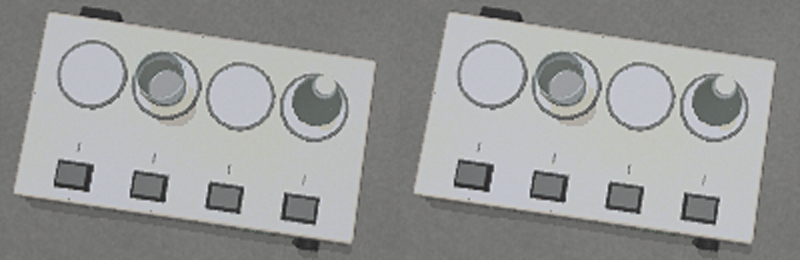

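View pics/top2.png

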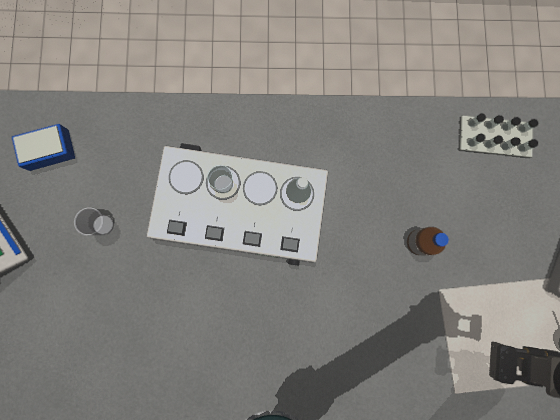

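Only key 3 has changed in the side view: it now stands up with the others, at about (247,208). The glassware, the bottle (430,240) and the cup (93,222) have not moved, and the arm is clear. Handing in.

```bash
python3 -c "
from plant import sign_off
print(sign_off())"
```

```text
the job is handed in; nothing more can be done
None
```

The third key from the left was the latched one. I pressed it down to its stop and let it go, and the last pictures show it standing up with the other three.

- **Taps, left to right:** keys 1, 2 and 4 met the fingertips about 14 mm above the stirrer's top. They gave by about 1 mm at 3 to 4 N, so they were up and were not latched. Key 3 met them only at about 9.5 mm and did not give at 4.5 N, so it was latched.
- **Press:** after the fourth tap I took key 3 down to its stop, about 5 mm above the top, where the force reached 19.5 N. Then I lifted straight off.
- **Last checks:** between the first and last side pictures only key 3 had changed. The beaker, flask, bottle and cup were where they started. The arm was clear of everything, and the job took about 18 s.
- **What I did not check:** I judged that key 3 is fully up from the pictures alone and did not tap it again. The top view showed almost no change at key 3, so that rests mainly on the side view. None of the checks failed.

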